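Start the bench dust extractor under its dust cover

ROBOT

A 6-joint arm with a two-finger parallel gripper is mounted at the origin on the work surface. World frame = base frame: x ahead of the robot, y to its left, z up, the work surface at z = 0. Lengths are in mm, angles in rad, forces in N, time in s.
With the tool pointing down it reaches from about 300 to 775 mm from the base axis. Payload 14.6 kg.
Tool frame: the origin (TCP) lies at the very end of the fingers, on their centre line; the grasp point (between the pads) lies 19 mm behind it; z points along the fingers, y is the line along which they close (so a half turn about z gives the same grasp; the last joint's range is limited). The gripper opens to 94 mm and grips with 3 to 60 N. Pads are 16 mm wide; open, the fingers measure 119 mm over their backs; the gripper's body (75 mm by 177 mm) begins 78 mm behind the grasp point.
Start: joints at [1.252, 0.3, 1.521, -0, 1.321, -0.067], TCP at [137.029, 532.646, 205.446] pointing down, gripper open.
Joint ranges: [-3.03, 3.03], [-0.79, 2.21], [0.23, 2.52], [-1.04, 4.18], [0, 3.07], [-2.55, 2.55]. Speed limits (rad/s): [2.22, 2.22, 2.57, 3.14, 3.14, 3.14].

INTERFACE

Orientations are given as [roll, pitch, yaw] about the fixed x, y, z axes, in that order (R = Rz(yaw) Ry(pitch) Rx(roll)).
In Python, from cell import manip gives the robot as it stands.
- The arm moves only by the tool servo_tool, never from a script. Its argument "motion" is a list that holds one entry, the list of rows, each a list of 7 numbers: the shift along the world's x, y, z as a fraction of full scale, then the turn, a rotation vector about the world's x, y, z as a fraction of full scale, then the closure, from 0 (fully open) to 1 (shut). In form: [[[x, y, z, rx, ry, rz, gripper], ...]]. A call has 1 to 10 rows; each row is the pose to reach, as a shift and turn from the pose commanded when the call began, turning the shorter way round; what a row does not reach only later rows make up. Full scale, the value 1, is 0.5 m for a shift and pi rad for a turn. A row lasts 1/10 s, in which the tool goes at most 50 mm and 8.59 degrees, less where a joint would pass 70% of its speed; a pose out of reach is approached as far as the arm can. A call with a number of a shift or a turn outside -1 to 1 is refused whole. A call with a gripper value outside its range is refused whole. The fingers move at their own pace and stop on an object; "newtons" is the grip in N (left out, the last holds). Time passes only in rows, so rows that repeat a pose let the fingers close. It gives the time, the measured TCP pose, the force, the opening and the grip force at its end, in the units of the state.
- manip.read_state(): the state, without advancing time (a new reading comes with each control period).
- manip.camera(name): name is "scene" or "top" or "wrist"; returns a dict with "frame" (480x640x3 uint8, red, green, blue), "range_z" (480x640 float32, mm along the optical axis (not along the pixel's ray), 0 where there is no reading), "vfov" (degrees; the focal length in pixels is half the picture's height over the tangent of half this angle, whatever the lens; pixels are square), "cx", "cy" (the principal point, pixels), "k1" (the pictures are not rectified: a ray, as slopes to the right and down, at radius r is drawn at 1 + k1 r^2 times it, then the intrinsics apply), "cam_to_world" (4x4, takes a point from camera to world coordinates). Camera axes: x right, y down, z forward; pixel columns grow to the right and rows downward; lengths in mm; the calibration is good to about 2 mm. A picture is of the moment at which its call begins.
- manip.sign_off(): hands the job in; it is judged then, once.
The state is a dict: "clock": time; "joints": joint angles; "qd": joint speeds; "effort": joint torques, N m; "eef_pos": TCP position; "eef_rot": TCP orientation; "wrist_force": force on the tool from outside, world axes, zero at the start; "moment": the same for the moment, N m; "finger_gap": finger opening in mm; "finger_force": force on a finger pad.
Only numpy, scipy, OpenCV 4.12 (cv2) and the standard library are available. Lean on these libraries where they do the work, as an engineer would, in place of code of your own. Each camera call takes 0.05 s, during which the arm holds its last target. There are 200 camera calls.

TASK

Start the dust extractor of this stone-cutter's bench: on the long grey control box, slide the steel dust cover open along its rails by its bar grip, press the round button beneath it all the way down for a moment, then slide the cover fully shut again. Do not touch the smaller grey box with the round knob next to it (the grinder's speed control).

Things in the scene. Friction and masses are not known exactly. Their poses are not given: they have to be found in the camera images.
- control_box: Long grey box fixed flat on the bench, 110 (x) by 240 (y) by 60 mm high with two aluminium rails along its long sides. Origin: centre of its underside; z up, y along its length = sliding line of the cover. In its top, centred at x=0, y=-60 mm, a well 90 (x) by 100 (y) mm, rim 50 mm and floor 26 mm above the bench, with the button upright in its centre.
- dust_cover (a joint): Opening of the steel cover in m: 0 shut over the well (may start 8 mm ajar), 0.1 fully open. Slides along the box's +y, 2 N friction, stays where left. Plate 86 (x) by 100 (y) mm, top 55 mm above the bench, centre at x=0, y=-60 mm + joint value in the box frame. On its centre a black bar grip, 50 (x) by 16 (y) mm, 55 to 86 mm above the bench: pinch it along y or push it.
- start_button (a joint): Travel of the round black button in m: 0 up, 0.006 fully down (about 4 N); springs back. Cap 36 mm in diameter, flat top 46 mm above the bench when up, in a collar 54 mm wide, top 32 mm above the bench. Hidden under the shut cover, clear of it from 0.07 m open.
- speed_box: The grinder's speed control, to be left untouched: a shorter grey box, 110 mm (x) by 120 mm (y) by 50 mm high, fixed to the bench, with a round black knob 48 mm in diameter on top, 78 mm above the bench. Origin: centre of its underside, z up. It stands left or right of the control box.

How it is judged (in metres and radians):
On the way, in this order (a step that is already met when the one before it is completed fails the run):
1. the dust cover is slid open far enough to reach the button (60 mm or more) (value of joint dust_cover above 0.06 m), for 0.1 s.
2. the button is pressed at least 4 mm down for 0.1 s (value of joint start_button above 0.004 m), for 0.1 s.
At the end, for the whole second after the job is handed in: The dust cover is shut again to within 12 mm and at rest, and the button has sprung back up (less than 2 mm down) (value of joint dust_cover below 0.012 m and value of joint start_button below 0.002 m and velocity of joint dust_cover between -0.01 and 0.01 m/s); the robot touches nothing.
It fails at once if the speed control box or its knob is touched (over 1 N) (contact force between any of the fingers, the arm and speed_box above 1 N).
It also fails if it takes over 58 s, if anything falls off the work surface, if the arm or the gripper's body presses on something with over 40 N, if the wrist force passes 120 N, or if a joint passes its speed limit or range.

## Working session

There is one attempt and no reset: what is moved stays moved. The work goes in short steps, Python scripts to look and compute and a tool call to move; the robot and the scene stay as the last step left them, time stands still between calls to the robot, and variables do not carry over. Pictures are saved under pics/ and viewed, at most 10 in all, crops included, and the job is handed in when it is done.

Besides the shell and the picture viewer there is one more tool, called in YAML: its name, and indented under it one key for each argument. servo_tool: Moves the arm, as the interface text tells. Its arguments: {"type":"object","properties":{"motion":{"type":"array"},"newtons":{"type":"number"}},"required":["motion"]}

```bash
mkdir -p pics
cat > h.py <<'E'
import numpy as np, cv2
from cell import manip
def cloud(c):
    h,w=c["range_z"].shape; f=h/2/np.tan(np.radians(c["vfov"])/2)
    K=np.array([[f,0,c["cx"]],[0,f,c["cy"]],[0,0,1]],float)
    u,v=np.meshgrid(np.arange(w),np.arange(h))
    p=np.stack([u,v],-1).reshape(-1,1,2).astype(float)
    n=cv2.undistortPoints(p,K,np.array([c["k1"],0,0,0.])).reshape(h,w,2)
    z=c["range_z"]; P=np.dstack([n[...,0]*z,n[...,1]*z,z,np.ones_like(z)])
    W=P@np.array(c["cam_to_world"]).T
    W=W[...,:3]; W[z<=0]=np.nan
    return W
E
python3 - <<'E'
from h import *
print(manip.read_state())
c=manip.camera("top"); cv2.imwrite("pics/top.png",c["frame"][...,::-1])
W=cloud(c); np.save("W.npy",W); np.save("F.npy",c["frame"]); print(c["vfov"],c["k1"],c["cam_to_world"])
for r in range(0,480,60): print([tuple(np.nan_to_num(W[r,k]).round().astype(int).tolist()) for k in range(0,640,90)])
E
```

```text
{'clock': 0.0, 'joints': array([ 1.25242878e+00,  3.00513539e-01,  1.52160046e+00, -3.80257090e-05,
        1.32067773e+00, -6.66128972e-02]), 'qd': array([-0.00034316, -0.00028099, -0.00171052, -0.00064094,  0.00064316,
       -0.00060069]), 'effort': array([-1.27234311e-03, -5.31802154e+01, -3.52727008e+01,  7.08389143e-02,
        2.42983026e-02, -7.53732411e-05]), 'eef_pos': array([136.94275387, 532.40343647, 204.85484804]), 'eef_rot': array([-3.14039378e+00, -4.30658810e-05,  2.88984742e+00]), 'wrist_force': array([-0.44871181,  0.66417848, -0.52604793]), 'moment': array([-0.05823483, -0.04985849, -0.02802479]), 'finger_force': 0.0, 'finger_gap': 94.01089766113701}
49.08602763214865 -0.07633798192161385 [[-2.11330535e-02 -9.87345926e-01  1.57166844e-01  4.10239727e+02]
 [-9.99743906e-01  1.95968901e-02 -1.13174756e-02 -9.66253700e+00]
 [ 8.09428204e-03 -1.57365767e-01 -9.87507214e-01  8.92958681e+02]
 [ 0.00000000e+00  0.00000000e+00  0.00000000e+00  1.00000000e+00]]
[(1546, 1094, -751), (1523, 757, -746), (1516, 440, -757), (1500, 124, -748), (1501, -189, -758), (1495, -503, -7
[... 230 characters left out ...]
 1), (762, -98, -4), (759, -261, -1), (757, -426, 2), (758, -602, -1)]
[(662, 546, 8), (659, 383, 2), (656, 222, -1), (652, 64, 0), (649, -94, 0), (647, -253, 0), (645, -416, -1), (643, -586, -1)]
[(555, 543, -1), (552, 378, 0), (540, 205, 56), (546, 64, 0), (543, -90, 1), (532, -232, 55), (536, -405, 2), (533, -573, -1)]
[(450, 534, 2), (448, 373, 2), (446, 218, -1), (443, 65, 0), (440, -87, 0), (437, -241, -2), (432, -398, -1), (427, -559, 2)]
[(348, 528, 1), (348, 370, 1), (346, 217, 1), (344, 66, 2), (341, -84, -1), (337, -234, 2), (331, -389, 0), (325, -549, 2)]
[(248, 523, 3), (249, 368, -2), (248, 216, -1), (247, 67, 3), (243, -81, -1), (238, -230, -1), (233, -382, 3), (224, -542, 0)]
```

View pics/top.png

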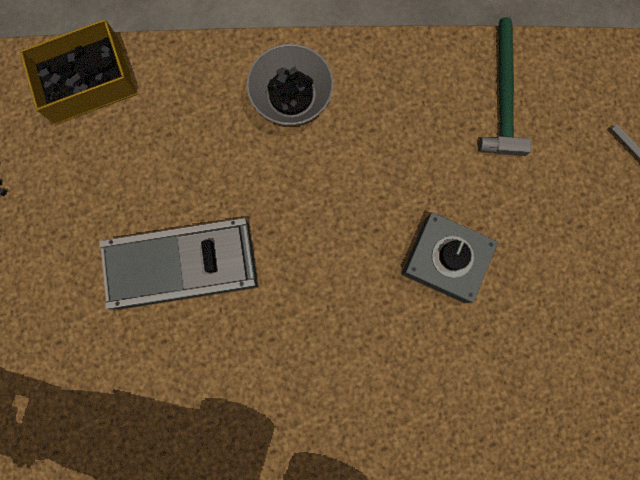

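The top view shows the control box at about (180,263) px and its grip at (209,255). The cover is at the right end, so it opens to the left (world +y). The speed box is well away at (452,257).

Run:
```python
from h import *
W=np.load("W.npy")
reg=np.zeros(W.shape[:2],bool); reg[205:320,90:270]=1
m=reg&(W[...,2]>40)&(W[...,2]<66)
r=cv2.minAreaRect(W[m][:,:2].astype(np.float32)); print(r, cv2.boxPoints(r).round())
g=reg&(W[...,2]>78)
q=W[g]; print(g.sum(),np.median(q,0),cv2.minAreaRect(q[:,:2].astype(np.float32)))
```

```text
((502.95880126953125, 210.75234985351562), (111.29092407226562, 240.284423828125), 8.1005859375) [[431. 322.]
 [465.  84.]
 [575. 100.]
 [541. 338.]]
344 [510.66169899 154.04387172  85.30981462] ((511.03619384765625, 154.9331817626953), (50.5117301940918, 16.708311080932617), 8.049118995666504)
```

servo_tool:
  motion:
    - [[0.04,-0.04,0,0,0,0.02,0],[0.1,-0.1,0,0,0,0.05,0],[0.17,-0.17,0,0,0,0.09,0],[0.24,-0.24,0,0,0,0.125,0],[0.31,-0.31,0,0,0,0.125,0],[0.38,-0.38,0,0,0,0.125,0],[0.45,-0.45,0,0,0,0.125,0],[0.52,-0.52,0,0,0,0.125,0],[0.58,-0.58,0,0,0,0.125,0],[0.62,-0.62,0,0,0,0.125,0]]

```text
clock: 1.05
eef_pos: [448.4, 220.4, 205.1]
eef_rot: [-3.141, -0.001, -3.002]
wrist_force: [0.2, 0.4, 0.9]
finger_gap: 93.9
finger_force: 0.0
```

servo_tool:
  motion:
    - [[0.03,-0.03,0,0,0,0,0],[0.07,-0.07,-0.02,0,0,0,0],[0.11,-0.11,-0.06,0,0,0,0],[0.128,-0.135,-0.1,0,0,0,0],[0.128,-0.135,-0.13,0,0,0,0],[0.128,-0.135,-0.13,0,0,0,0],[0.128,-0.135,-0.13,0,0,0,0],[0.128,-0.135,-0.13,0,0,0,0]]

```text
clock: 1.85
eef_pos: [511.2, 155.5, 141.4]
eef_rot: [3.141, 0.001, -3.0]
wrist_force: [-1.0, 0.6, 1.1]
finger_gap: 94.3
finger_force: 0.0
```

Run:
```python
from h import *
s=manip.read_state(); print(s)
c=manip.camera("wrist"); cv2.imwrite("pics/w1.png",c["frame"][...,::-1]); W=cloud(c)
g=(W[...,2]>78)&(W[...,2]<92)&(abs(W[...,0]-511)<50)&(abs(W[...,1]-155)<35)
q=W[g]; print(g.sum(),np.median(q,0) if len(q) else 0,cv2.minAreaRect(q[:,:2].astype(np.float32)) if len(q) else 0)
```

```text
{'clock': 1.85, 'joints': array([ 2.26780298e-01,  3.26332419e-01,  1.64195572e+00,  1.94452044e-05,
        1.17200762e+00, -1.48548232e+00]), 'qd': array([ 0.00064869, -0.00430938, -0.00032131, -0.00056781, -0.00392485,
       -0.00016827]), 'effort': array([-2.18702098e-01, -5.16255105e+01, -3.26317048e+01, -1.27995407e-02,
        7.97043415e-02,  1.39659664e-03]), 'eef_pos': array([511.23468304, 155.53397823, 141.4362589 ]), 'eef_rot': array([ 3.14146428e+00,  1.29064834e-03, -3.00013399e+00]), 'wrist_force': array([-1.02495993,  0.6499866 ,  1.11458343]), 'moment': array([ 0.0409467 , -0.03693866,  0.01659633]), 'finger_force': 0.0, 'finger_gap': 94.30528541135385}
1648 [510.31496967 153.54142476  84.66737632] ((511.9927062988281, 153.89413452148438), (49.63155746459961, 15.602874755859375), 7.654605865478516)
```

View pics/w1.png

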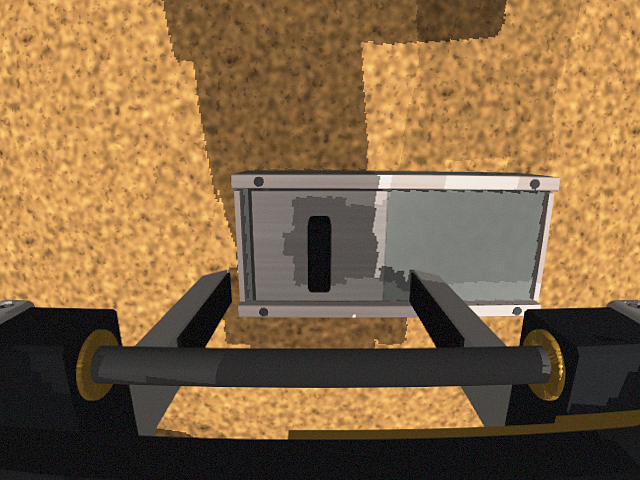

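The wrist view shows the grip at (319,253) px, centred between the fingers and parallel to them. Measured position is (511.5,154). I'll part-close, descend and pinch.

servo_tool:
  motion:
    - [[0,-0.002,0,0,0,0,0.45],[0,-0.002,-0.02,0,0,0,0.45],[0,-0.002,-0.05,0,0,0,0.45],[0,-0.002,-0.08,0,0,0,0.45],[0,-0.002,-0.11,0,0,0,0.45],[0,-0.002,-0.14,0,0,0,0.45],[0,-0.002,-0.154,0,0,0,0.45],[0,-0.002,-0.154,0,0,0,0.45]]

```text
clock: 2.7
eef_pos: [510.5, 154.1, 62.4]
eef_rot: [-3.141, -0.002, -3.001]
wrist_force: [0.0, -0.1, 0.2]
finger_gap: 51.5
finger_force: 0.0
```

servo_tool:
  motion:
    - [[0,0,0,0,0,0,1],[0,0,0,0,0,0,1],[0,0,0,0,0,0,1],[0,0,0,0,0,0,1],[0,0,0,0,0,0,1],[0,0,0,0,0,0,1],[0,0,0,0,0,0,1],[0,0,0,0,0,0,1]]
  newtons: 15

```text
clock: 3.5
eef_pos: [511.1, 154.2, 63.6]
eef_rot: [3.142, 0.0, -3.001]
wrist_force: [-1.0, 0.3, 4.5]
finger_gap: 15.9
finger_force: 15.0
```

servo_tool:
  motion:
    - [[-0.003,0.018,0,0,0,0,1],[-0.006,0.042,0,0,0,0,1],[-0.01,0.07,0,0,0,0,1],[-0.014,0.098,0,0,0,0,1],[-0.018,0.126,0,0,0,0,1],[-0.022,0.154,0,0,0,0,1],[-0.025,0.176,0,0,0,0,1],[-0.026,0.184,0,0,0,0,1],[-0.026,0.184,0,0,0,0,1],[-0.026,0.184,0,0,0,0,1]]

```text
clock: 4.5
eef_pos: [498.1, 247.3, 63.7]
eef_rot: [3.141, 0.001, -3.0]
wrist_force: [2.7, 2.9, 5.5]
finger_gap: 15.9
finger_force: 15.0
```

servo_tool:
  motion:
    - [[0,0,0,0,0,0,0.45],[0,0,0,0,0,0,0.45],[0,0,0,0,0,0,0.45],[0,0,0.04,0,0,0,0.45],[0,0,0.08,0,0,0,0.45],[0,0,0.13,0,0,0,0.45],[0.01,-0.06,0.15,0,0,0,0.45],[0.02,-0.12,0.15,0,0,0,0.45],[0.026,-0.188,0.15,0,0,0,0.45],[0.026,-0.188,0.15,0,0,0,0.45]]

```text
clock: 5.5
eef_pos: [511.1, 149.3, 138.3]
eef_rot: [-3.141, -0.001, -3.004]
wrist_force: [-0.6, -0.2, -0.5]
finger_gap: 51.5
finger_force: 0.0
```

Run:
```python
from h import *
s=manip.read_state(); print(s["clock"],s["eef_pos"],s["finger_gap"])
c=manip.camera("wrist"); cv2.imwrite("pics/w2.png",c["frame"][...,::-1]); W=cloud(c)
near=(abs(W[...,0]-511)<35)&(abs(W[...,1]-151)<35)
g=(W[...,2]>41)&(W[...,2]<50)&near
n,l,st,ce=cv2.connectedComponentsWithStats(g.astype(np.uint8)); k=1+st[1:,4].argmax()
q=W[l==k]; print(len(q),np.median(q,0),cv2.minEnclosingCircle(q[:,:2].astype(np.float32)),st[k],ce[k])
b=(W[...,2]>78)&(W[...,2]<92)&(abs(W[...,0]-498)<40)&(abs(W[...,1]-246)<30)
q=W[b]; print(len(q), cv2.minAreaRect(q[:,:2].astype(np.float32)) if len(q) else 0)
```

```text
5.5 [511.10336903 149.34049732 138.28520996] 51.511328204559874
1599 [511.75385763 150.50422736  45.78782978] ((512.6781616210938, 150.4473876953125), 18.052207946777344) [ 301  224   46   45 1599] [323.21075672 245.83489681]
1757 ((498.95098876953125, 245.44894409179688), (49.14936065673828, 16.239418029785156), 7.99729061126709)
```

View pics/w2.png

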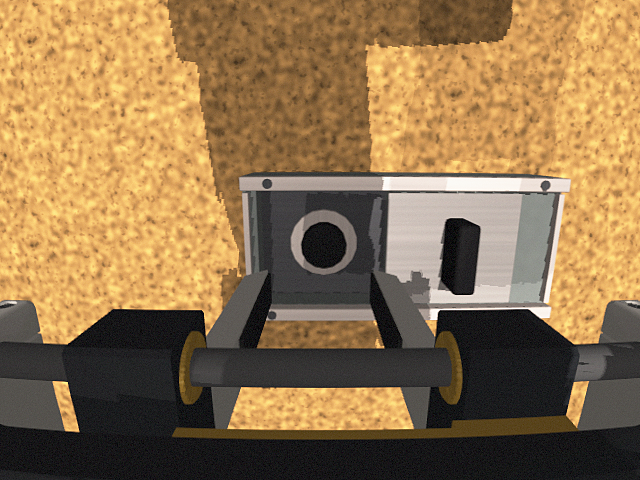

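The cover is about 95 mm open and the button is exposed at (323,245) px, which is (512,150.5) mm. I'll close the fingers and press.

servo_tool:
  motion:
    - [[0.002,0.002,0,0,0,0,1],[0.002,0.002,0,0,0,0,1],[0.002,0.002,-0.03,0,0,0,1],[0.002,0.002,-0.07,0,0,0,1],[0.002,0.002,-0.11,0,0,0,1],[0.002,0.002,-0.14,0,0,0,1],[0.002,0.002,-0.16,0,0,0,1],[0.002,0.002,-0.17,0,0,0,1],[0.002,0.002,-0.17,0,0,0,1]]

```text
clock: 6.45
eef_pos: [511.9, 153.5, 53.2]
eef_rot: [-3.142, -0.001, -3.0]
wrist_force: [0.4, 0.6, -0.2]
finger_gap: 0.5
finger_force: 0.0
```

servo_tool:
  motion:
    - [[0,0,-0.005,0,0,0,1],[0,0,-0.01,0,0,0,1],[0,0,-0.016,0,0,0,1],[0,0,-0.02,0,0,0,1],[0,0,-0.024,0,0,0,1],[0,0,-0.026,0,0,0,1],[0,0,-0.026,0,0,0,1],[0,0,-0.026,0,0,0,1],[0,0,-0.026,0,0,0,1]]

```text
clock: 7.35
eef_pos: [512.3, 153.2, 40.7]
eef_rot: [3.142, 0.001, -3.001]
wrist_force: [1.5, 0.9, 4.2]
finger_gap: 0.3
finger_force: 1.8
```

servo_tool:
  motion:
    - [[0,0,-0.002,0,0,0,1],[0,0,-0.004,0,0,0,1],[0,0,-0.004,0,0,0,1],[0,0,-0.004,0,0,0,1],[0,0,-0.004,0,0,0,1]]

```text
clock: 7.85
eef_pos: [512.4, 153.2, 39.9]
eef_rot: [3.142, 0.001, -3.001]
wrist_force: [-5.5, -1.6, 20.5]
finger_gap: 0.7
finger_force: 10.5
```

Button bottomed out (20 N). I'll go back to the grip.

servo_tool:
  motion:
    - [[0,0,0.02,0,0,0,1],[0,0,0.06,0,0,0,1],[0,0,0.12,0,0,0,1],[0,0,0.18,0,0,0,0.45],[-0.006,0.04,0.2,0,0,0,0.45],[-0.015,0.1,0.2,0,0,0,0.45],[-0.023,0.155,0.2,0,0,0,0.45],[-0.027,0.186,0.2,0,0,0,0.45],[-0.027,0.186,0.2,0,0,0,0.45],[-0.027,0.186,0.2,0,0,0,0.45]]

```text
clock: 8.85
eef_pos: [498.4, 245.6, 138.1]
eef_rot: [-3.141, -0.001, -3.0]
wrist_force: [-0.1, -0.5, 0.2]
finger_gap: 50.8
finger_force: 0.0
```

servo_tool:
  motion:
    - [[0,0,-0.02,0,0,0,0.45],[0,0,-0.06,0,0,0,0.45],[0,0,-0.1,0,0,0,0.45],[0,0,-0.13,0,0,0,0.45],[0,0,-0.146,0,0,0,0.45],[0,0,-0.146,0,0,0,0.45],[0,0,-0.146,0,0,0,0.45]]

```text
clock: 9.55
eef_pos: [498.8, 245.9, 65.8]
eef_rot: [3.142, 0.0, -3.001]
wrist_force: [0.5, 0.3, 0.5]
finger_gap: 51.5
finger_force: 0.0
```

servo_tool:
  motion:
    - [[0,0,0,0,0,0,1],[0,0,0,0,0,0,1],[0,0,0,0,0,0,1],[0,0,0,0,0,0,1],[0,0,0,0,0,0,1],[0,0,0,0,0,0,1],[0,0,0,0,0,0,1],[0,0,0,0,0,0,1]]

```text
clock: 10.35
eef_pos: [498.6, 246.3, 65.6]
eef_rot: [3.141, 0.0, -3.001]
wrist_force: [-0.1, 1.0, 1.6]
finger_gap: 15.7
finger_force: 15.0
```

servo_tool:
  motion:
    - [[0.003,-0.018,0,0,0,0,1],[0.006,-0.042,0,0,0,0,1],[0.01,-0.07,0,0,0,0,1],[0.014,-0.098,0,0,0,0,1],[0.018,-0.126,0,0,0,0,1],[0.022,-0.154,0,0,0,0,1],[0.025,-0.178,0,0,0,0,1],[0.027,-0.19,0,0,0,0,1],[0.027,-0.19,0,0,0,0,1],[0.027,-0.19,0,0,0,0,1]]

```text
clock: 11.35
eef_pos: [511.8, 151.4, 65.5]
eef_rot: [3.14, -0.0, -3.001]
wrist_force: [-4.1, 9.5, 4.4]
finger_gap: 15.5
finger_force: 15.0
```

servo_tool:
  motion:
    - [[0,0,0,0,0,0,1],[0,-0.004,0,0,0,0,1],[0,-0.004,0,0,0,0,1]]

```text
clock: 11.65
eef_pos: [511.8, 151.3, 65.5]
eef_rot: [3.137, 0.001, -3.001]
wrist_force: [-2.9, 25.9, 2.0]
finger_gap: 16.0
finger_force: 15.0
```

Against the end stop. I'll release and lift.

servo_tool:
  motion:
    - [[0,0.004,0,0,0,0,0.4],[0,0.004,0,0,0,0,0.4],[0,0.004,0,0,0,0,0.4],[0,0.004,0.03,0,0,0,0.4],[0,0.004,0.08,0,0,0,0.4],[0,0.004,0.13,0,0,0,0.4],[0,0.004,0.17,0,0,0,0.4],[0,0.004,0.2,0,0,0,0.4],[0,0.004,0.2,0,0,0,0.4],[0,0.004,0.2,0,0,0,0.4]]

```text
clock: 12.65
eef_pos: [511.9, 150.7, 164.8]
eef_rot: [-3.141, -0.0, -3.001]
wrist_force: [-0.5, -0.3, 0.5]
finger_gap: 56.1
finger_force: 0.0
```

Run:
```python
from h import *
s=manip.read_state(); print(s["clock"],s["eef_pos"],s["wrist_force"],s["finger_gap"])
W=cloud(manip.camera("wrist"))
g=(W[...,2]>78)&(W[...,2]<92)&(abs(W[...,0]-511)<50)&(abs(W[...,1]-151)<35)
r=cv2.minAreaRect(W[g][:,:2].astype(np.float32)); print(r)
if abs(np.hypot(r[0][0]-511.5,r[0][1]-150.8))<6: print(manip.sign_off())
```

```text
12.65 [511.91139811 150.72607398 164.79771303] [-0.4581082  -0.27530002  0.5242982 ] 56.13207858605756
((512.9337768554688, 150.51312255859375), (50.514163970947266, 15.95250415802002), 8.360757827758789)
the job is handed in; nothing more can be done
None
```

The job is handed in at about 12.7 s: I slid the cover about 95 mm open, pressed the button to its stop, and slid the cover shut against its end stop; the arm ended clear above it and never went near the speed box (no verdict was shown).

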